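# Close the syrup station hatch and prime its pump

### The job

Close up the syrup station behind the bar: tighten the three hex knobs on its sloping hatch clockwise, each fully home against its end stop, first red, then yellow, then green. Then press the green pump head all the way down to prime it and let it spring back up. Leave the glasses, shaker, measure and jar standing around it where they are.

Things in the scene. Friction and masses are not known exactly. Their poses are not given: they have to be found in the camera images.
- station: steel syrup station, fixed; origin under it on the counter, x roughly towards the robot, hatch on the far side. Housing x -100 to 110, 330 wide, deck at z 113 mm. Its hatch slopes: its normal leans 29 degrees from vertical towards -x. Three hex knobs in a row on it at y -100, 0, 100 mm; which colour stands where varies. Pump on the deck at x 45, y 0; drip tray behind (x 110 to 220, 20 mm high).
- grip_red (a point): centre of the red plastic hex knob, on its axis, 34 mm above the hatch face, 15 mm below the knob's outer face: where to grip. Hexagonal, 50 mm across flats, 58 across corners, 36 tall, its underside 13 mm above the hatch. z: outward along the axis; x: to the corner with the white pointer line; y: normal to a pair of flats
- bolt_red (a joint): turn of the red hex knob in rad: grows as it is tightened (clockwise seen from outside, looking at the hatch), with a hard end stop at 2.8; there its white pointer points up the slope at a black tick on the hatch. It stays where it is left, and resists with about 0.1 N m
- grip_yellow (a point): centre of the yellow plastic hex knob, on its axis, 34 mm above the hatch face, 15 mm below the knob's outer face: where to grip. Hexagonal, 50 mm across flats, 58 across corners, 36 tall, its underside 13 mm above the hatch. z: outward along the axis; x: to the corner with the white pointer line; y: normal to a pair of flats
- bolt_yellow (a joint): turn of the yellow hex knob in rad: grows as it is tightened (clockwise seen from outside, looking at the hatch), with a hard end stop at 2.8; there its white pointer points up the slope at a black tick on the hatch. It stays where it is left, and resists with about 0.1 N m
- grip_green (a point): centre of the green plastic hex knob, on its axis, 34 mm above the hatch face, 15 mm below the knob's outer face: where to grip. Hexagonal, 50 mm across flats, 58 across corners, 36 tall, its underside 13 mm above the hatch. z: outward along the axis; x: to the corner with the white pointer line; y: normal to a pair of flats
- bolt_green (a joint): turn of the green hex knob in rad: grows as it is tightened (clockwise seen from outside, looking at the hatch), with a hard end stop at 2.8; there its white pointer points up the slope at a black tick on the hatch. It stays where it is left, and resists with about 0.1 N m
- pump_top (a point): centre of the top face of the green pump head (disc 52 mm across, spout towards the tray), 70 mm above the deck when up
- pump (a joint): how far the spring-loaded pump head is pressed, m: 0 up, 0.025 at its lower stop. It takes about 4 N to start and 12 N at the stop; it springs back up
- tumbler: bystander: clear glass tumbler, 72 mm across, 90 mm tall, on the drip tray under the pump spout. Origin: centre of its underside
- jigger: bystander: steel hourglass measure, 42 mm across, 70 mm tall, on the deck of the station. Origin: centre of its underside
- spice_jar: bystander: small amber jar with steel lid, 48 mm across, 60 mm tall, on the deck of the station. Origin: centre of its underside
- shaker: bystander: steel cocktail shaker, 90 mm across, 187 mm tall, on the cutting board. Origin: centre of its underside
- wine_glass: bystander: stemmed green glass, 84 mm across, 185 mm tall, on the blue mat. Origin: centre of its underside

How it is judged:
On the way, in this order (a step that is already met when the one before it is completed fails the run):
1. the red knob is turned to its end stop while the yellow and green ones are not yet home (value of joint bolt_red above 2.7 rad and not (value of joint bolt_yellow above 2.7 rad) and not (value of joint bolt_green above 2.7 rad)), for 0.1 s.
2. the yellow knob is turned to its end stop while the green one is not yet home (value of joint bolt_yellow above 2.7 rad and not (value of joint bolt_green above 2.7 rad)), for 0.1 s.
3. the green knob is turned to its end stop (value of joint bolt_green above 2.7 rad), for 0.1 s.
4. with all three knobs home, the pump head is pressed down to its stop (value of joint each of bolt_red, bolt_yellow, bolt_green above 2.7 rad and value of joint pump above 0.0225 m), for 0.1 s.
At the end, for the whole second after the job is handed in: All three knobs are at their end stops (each joint above 2.70 of 2.8 rad), the pump head is back up (pressed less than 4 mm), and every bystander stands upright (within 0.3 rad) within 50 mm of where it was (value of joint each of bolt_red, bolt_yellow, bolt_green above 2.7 rad and value of joint pump below 0.004 m and distance of each of tumbler, jigger, spice_jar, shaker, wine_glass from where it was at the start of the episode below 0.05 m and angle between each of tumbler, jigger, spice_jar, shaker, wine_glass's own z axis and vertical below 0.3 rad); the robot touches nothing.
It fails at once if a bystander is knocked over (tilted past 0.5 rad) or pushed more than 50 mm (distance of any of tumbler, jigger, spice_jar, shaker, wine_glass from where it was at the start of the episode above 0.05 m or angle between any of tumbler, jigger, spice_jar, shaker, wine_glass's own z axis and vertical above 0.5 rad).
It also fails if it takes over 72 s, if anything falls off the work surface, if the arm or the gripper's body presses on something with over 40 N, if the wrist force passes 120 N, or if a joint passes its speed limit or range.

### The arm

A 6-joint arm with a two-finger parallel gripper is mounted at the origin on the work surface. World frame = base frame: x ahead of the robot, y to its left, z up, the work surface at z = 0. Lengths are in m, angles in rad, forces in N, time in s.
With the tool pointing down it reaches from about 0.15 to 0.775 m from the base axis. Payload 6.1 kg.
Tool frame: the origin (TCP) lies at the very end of the fingers, on their centre line; the grasp point (between the pads) lies 19 mm behind it; z points along the fingers, y is the line along which they close (so a half turn about z gives the same grasp; the last joint's range is limited). The gripper opens to 85 mm and grips with 20 to 120 N. Pads are 22 mm wide; open, the fingers measure 114 mm over their backs; the gripper's body (76 mm by 85 mm) begins 54 mm behind the grasp point. The pads swing forward as they close: fully open they stand 13 mm farther back than shut.
Start: joints at [-1.166, 0.126, -0.04, 1.405, 0, 1.571], TCP at [0.207, -0.483, 0.231] pointing down, gripper open.
Joint ranges: [-2.72, 2.72], [-0.95, 1.95], [-1.27, 1.35], [-1.78, 2.02], [-1.46, 1.47], [-3.14, 3.14]. Speed limits (rad/s): [2.39, 2.39, 3.01, 3.14, 3.14, 3.14].

### API

Orientations are given as a unit quaternion [w, x, y, z].
In Python, from bench import observe, cams, bot gives the robot as it stands. The module is installed in compiled form; this text tells all that it offers.
- The arm moves only by the shell command python3 -m inch 'ROWS' [OPENING]. ROWS is JSON, a list of rows, each a list of 2 entries, a list of its own where there are three numbers: the shift along the tool's x, y, z in cm, then the turn about the tool's z in rad. A call has exactly 10 rows; each row shifts and turns the commanded pose from where the row before left it, along the tool's axes as they then stand; what a row does not reach is not made up. A row lasts 1/12 s, in which the tool goes at most 41.7 mm and 7.16 degrees, less where a joint would pass 70% of its speed; a pose out of reach is approached as far as the arm can. A call with a gripper value outside its range is refused whole. OPENING is the opening, from -1 (shut) to 1 (fully open), set as the call begins (- or left out, the last holds). The fingers move at their own pace and stop on an object; the grip force is fixed at half the most. Time passes only in rows, so rows that do not move let the fingers close, or fill a call up. It gives the time, the measured TCP pose, the force, the opening and the grip force at its end, in the units of the state.
- observe(): the state, without advancing time (a new reading comes with each control period).
- cams.read_camera(name): name is "scene" or "top" or "wrist"; returns a dict with "color" (420x560x3 uint8, blue, green, red), "K" (3x3 intrinsics, pixels), "dist" ([k1, k2, p1, p2, k3] as OpenCV has them; the pictures are not rectified), "extrinsics" (4x4, takes a point from world to camera coordinates); the wrist camera has in their place "hand_eye" (4x4, takes a point from camera to tool coordinates, whose origin is the TCP and whose axes are the flange's). Camera axes: x right, y down, z forward; pixel columns grow to the right and rows downward; lengths in m; the calibration is good to about 2 mm. A picture is of the moment at which its call begins: read the wrist's pose just before it. There is no depth.
- bot.job_done(): hands the job in; it is judged then, once.
The state is a dict: "t": time; "q": joint angles; "joint_velocities": joint speeds; "effort": joint torques, N m; "ee_pos": TCP position; "ee_rot": TCP orientation; "wrist_force": force on the tool from outside, world axes, zero at the start; "ft_torque": the same for the moment, N m; "grip_width": finger opening in m; "gripper_force": force on a finger pad.
Only numpy, scipy, OpenCV 4.12 (cv2) and the standard library are available. Lean on these libraries where they do the work, as an engineer would, in place of code of your own. Each camera call takes 0.05 s, during which the arm holds its last target. There are 200 camera calls.

## Working session

There is one attempt and no reset: what is moved stays moved. The work goes in short steps, Python scripts to look and compute and a shell command to move; the robot and the scene stay as the last step left them, time stands still between calls to the robot, and variables do not carry over. Pictures are saved under pics/ and viewed, at most 10 in all, crops included, and the job is handed in when it is done.

```bash
mkdir -p pics; ls; python3 - <<'E'
from bench import observe,cams
import cv2,numpy as np
s=observe();print({k:np.round(v,3) for k,v in s.items()})
for n in("scene","top"):
    r=cams.read_camera(n);cv2.imwrite(f"pics/{n}0.png",r["color"]);print(n,np.round(r["K"],1).tolist(),np.round(r["dist"],3).tolist());print(np.round(r["extrinsics"],3).tolist())
    np.savez(f"{n}0.npz",**r)
r=cams.read_camera("wrist");print(np.round(r["hand_eye"],3).tolist(),np.round(r["K"],1).tolist())
E
```

```text
pics
{'t': np.float64(0.0), 'q': array([-1.166,  0.126, -0.041,  1.405, -0.   ,  1.571]), 'joint_velocities': array([ 0.001,  0.001,  0.   ,  0.   , -0.002, -0.003]), 'effort': array([-1.0000e-03, -4.3590e+01,  3.5293e+01,  1.7000e-02, -0.0000e+00,
        0.0000e+00]), 'ee_pos': array([ 0.207, -0.482,  0.231]), 'ee_rot': array([-0.001,  0.98 ,  0.201, -0.   ]), 'wrist_force': array([-0.068, -0.865, -0.28 ]), 'ft_torque': array([ 0.002, -0.027, -0.034]), 'gripper_force': np.float64(0.0), 'grip_width': np.float64(0.085)}
scene [[472.5, 0.0, 283.1], [0.0, 472.5, 219.8], [0.0, 0.0, 1.0]] [0.057, 0.0, 0.0, 0.0, 0.0]
[[0.448, 0.894, -0.007, -0.203], [0.763, -0.386, -0.519, -0.32], [-0.467, 0.227, -0.855, 1.619], [0.0, 0.0, 0.0, 1.0]]
top [[429.6, 0.0, 282.5], [0.0, 429.6, 214.6], [0.0, 0.0, 1.0]] [-0.139, 0.0, 0.0, 0.0, 0.0]
[[0.028, -1.0, 0.001, -0.02], [-0.997, -0.028, -0.079, 0.517], [0.079, 0.001, -0.997, 1.435], [0.0, 0.0, 0.0, 1.0]]
[[-0.001, -0.959, -0.283, 0.072], [1.0, -0.001, 0.0, 0.0], [-0.0, -0.283, 0.959, -0.143], [0.0, 0.0, 0.0, 1.0]] [[324.1, 0.0, 278.8], [0.0, 324.1, 209.8], [0.0, 0.0, 1.0]]
```

View pics/scene0.png

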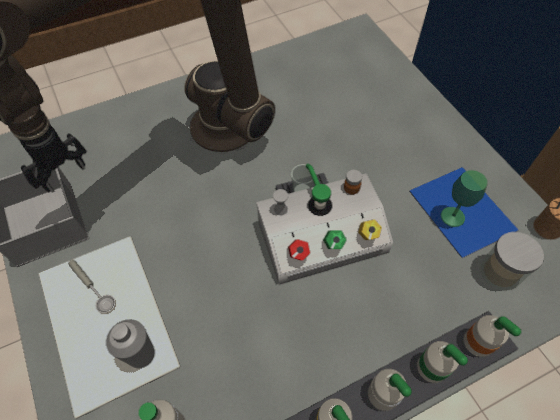

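View pics/top0.png

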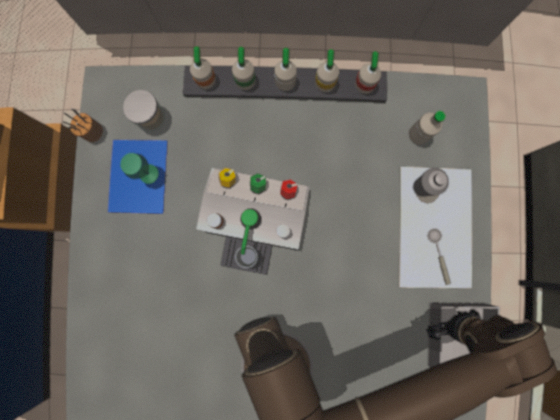

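The knobs appear red, green, yellow: scene (299,251), (336,240), (371,231); top (289,188), (259,182), (228,177). The pump is at top (249,217). I'll triangulate these and zoom in.

```bash
cat > h.py <<'E'
import numpy as np,cv2
from scipy.spatial.transform import Rotation as R
def mask(img,c):
    h=cv2.cvtColor(img,cv2.COLOR_BGR2HSV)
    f=lambda a,b,s=120,v=60:cv2.inRange(h,(a,s,v),(b,255,255))
    return {'red':f(0,8)|f(172,180),'yellow':f(20,35),'green':f(50,85)}[c]
def blobs(m,amin=25):
    n,l,s,c=cv2.connectedComponentsWithStats(m)
    return [(s[i,4],c[i]) for i in range(1,n) if s[i,4]>=amin]
def ray(r,px):
    """camera record with T = camera->world"""
    u=cv2.undistortPoints(np.array([[px]],float),r['K'],r['dist'])[0,0]
    d=r['T'][:3,:3]@[u[0],u[1],1]
    return r['T'][:3,3],d/np.linalg.norm(d)
def tri(rs):
    A=np.zeros((3,3));b=np.zeros(3)
    for o,d in rs:
        P=np.eye(3)-np.outer(d,d);A+=P;b+=P@o
    p=np.linalg.solve(A,b)
    return p,[np.linalg.norm(np.cross(p-o,d)) for o,d in rs]
def load(n):
    r=dict(np.load(n));
    if 'T' not in r: r['T']=np.linalg.inv(r['extrinsics'])
    return r
def proj(r,p):
    E=np.linalg.inv(r['T']);return cv2.projectPoints(np.array([p],float),cv2.Rodrigues(E[:3,:3])[0],E[:3,3],r['K'],r['dist'])[0][0,0]
def quat(q): return R.from_quat([q[1],q[2],q[3],q[0]])
def snap(name):
    from bench import observe,cams
    s=observe();r=cams.read_camera('wrist');M=np.eye(4);M[:3,:3]=quat(s['ee_rot']).as_matrix();M[:3,3]=s['ee_pos']
    r['T']=M@r['hand_eye'];np.savez(name+'.npz',**r);cv2.imwrite(f'pics/{name}.png',r['color']);return r
E
python3 - <<'E'
from h import *
a,b=load('scene0.npz'),load('top0.npz')
roi={'s':(250,150,400,290),'t':(190,150,320,235)}
for c in('red','yellow','green'):
    S=[x for x in blobs(mask(a['color'],c)) if 250<x[1][0]<400 and 150<x[1][1]<290]
    T=[x for x in blobs(mask(b['color'],c)) if 190<x[1][0]<320 and 150<x[1][1]<280]
    print(c,S,T)
    for s in S:
        for t in T:
            p,e=tri([ray(a,s[1]),ray(b,t[1])])
            if max(e)<.008: print('  ',np.round(p,3),np.round(e,4))
i=cv2.resize(a['color'][160:280,250:400],None,fx=5,fy=5,interpolation=cv2.INTER_CUBIC)[:300*2]
cv2.imwrite('pics/z1.png',i)
E
```

```text
red [(np.int32(266), array([299.16165414, 249.03383459]))] [(np.int32(216), array([287.88888889, 189.30555556]))]
   [ 0.591 -0.02   0.118] [0.0001 0.0001]
yellow [(np.int32(284), array([369.34507042, 229.17253521]))] [(np.int32(230), array([226.71304348, 177.5       ]))]
   [0.623 0.175 0.12 ] [0.0007 0.0007]
green [(np.int32(323), array([318.63157895, 187.09287926])), (np.int32(228), array([335.06140351, 238.63596491]))] [(np.int32(125), array([256.52, 182.28])), (np.int32(283), array([247.95759717, 223.57597173]))]
   [0.475 0.098 0.177] [0.0003 0.0003]
   [0.609 0.078 0.124] [0.0016 0.0016]
```

View pics/z1.png

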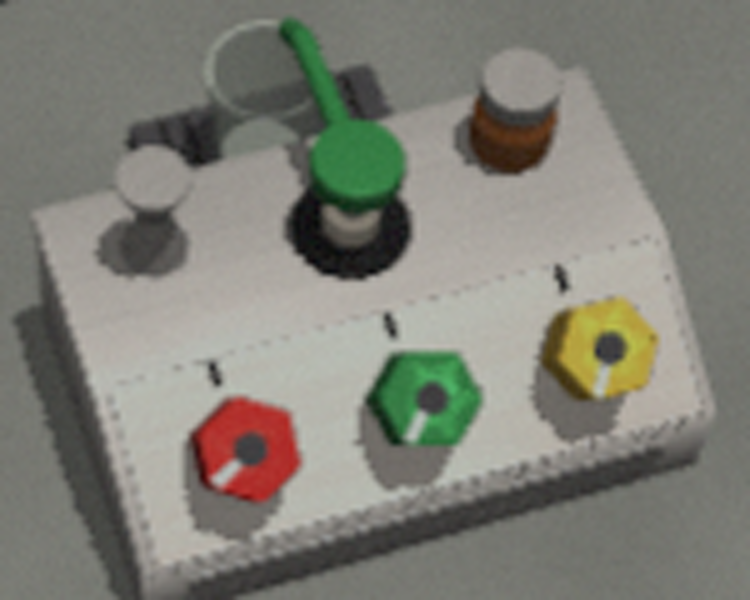

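Each knob has a dark cap at the centre of its face and a white pointer. The pointers point down-slope, about 2 rad short of their ticks. The moves can't tilt the tool, so I'll grip with it vertical and the closing line near the hatch's horizontal axis, where the pads lie flat on the flats. Each stroke turns about ±30°, then I regrip. First I go above the hatch to measure with the wrist camera.

```bash
python3 -m inch '[[[3,-2,-0.5],0],[[3,-2,-0.5],0],[[3,-2,-0.5],0],[[3,-2,-0.5],0],[[3,-2,-0.5],0],[[3,-2,-0.5],0],[[3,-2,-0.5],0],[[3,-2,-0.5],0],[[3,-2,-0.5],0],[[3,-2,-0.5],0]]' 1
python3 -m inch '[[[3,-2,0],0],[[3,-2,0],0],[[3,-2,0],0],[[3,-2,0],0],[[3,-2,0],0],[[3,-2,0],0],[[3,-2,0],0],[[3,-2,0],0],[[3,-1,0],0],[[0,0,0],-0.12]]'
python3 -m inch '[[[0,0,0],-0.123],[[0,0,0],-0.123],[[0,0,0],-0.123],[[0,0,0],-0.123],[[0,0,0],-0.123],[[0,0,0],-0.123],[[0,0,0],-0.123],[[0,0,0],-0.123],[[0,0,0],-0.123],[[0,0,0],-0.123]]'
python3 -m inch '[[[0,0,0],-0.123],[[0,0,0],-0.123],[[0,0,0],-0.123],[[0,0,0],-0.123],[[0,0,0],-0.123],[[0,0,0],-0.123],[[0,0,0],-0.123],[[0,0,0],-0.123],[[0,0,0],-0.123],[[0,0,0],-0.123]]'
python3 - <<'E'
from h import *
snap('w1')
from bench import observe
s=observe();print(np.round(s['q'],3),s['t'])
E
```

```text
t: 0.98
ee_pos: [0.4042, -0.1788, 0.2815]
ee_rot: [0.0, 0.98, 0.201, 0.0]
wrist_force: [0.2, -0.4, 0.6]
grip_width: 0.0857
gripper_force: 0.0
t: 1.82
ee_pos: [0.5877, 0.086, 0.2787]
ee_rot: [-0.001, 0.965, 0.262, -0.001]
wrist_force: [-1.5, -0.6, -1.0]
grip_width: 0.0854
gripper_force: 0.0
t: 2.65
ee_pos: [0.5849, 0.082, 0.2809]
ee_rot: [-0.0, 0.637, 0.771, -0.0]
wrist_force: [0.2, 0.4, -0.3]
grip_width: 0.0855
gripper_force: 0.0
t: 3.48
ee_pos: [0.5848, 0.082, 0.2809]
ee_rot: [-0.0, 0.075, 0.997, -0.0]
wrist_force: [0.2, -0.2, 1.0]
grip_width: 0.0854
gripper_force: 0.0
[ 0.139  0.262  0.236  1.545 -0.     0.285] 3.5333
```

View pics/w1.png

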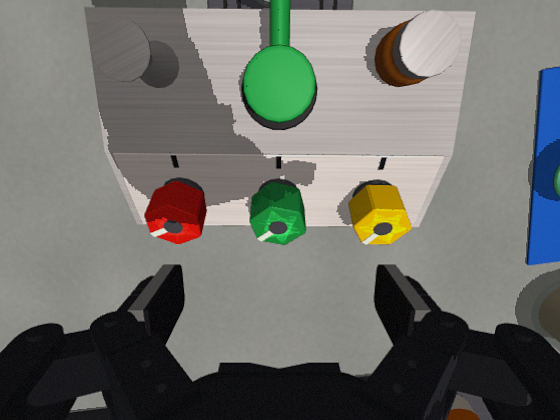

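The wrist view shows the caps at red (173,228), green (278,228) and yellow (383,228), with ticks at v≈162 and the pump disc at (279,84). The yaw is already close. I'll take a second view from further out and triangulate.

```bash
python3 -m inch '[[[-2,0,0],0],[[-2,0,0],0],[[-2,0,0],0],[[-2,0,0],0],[[0,0,0],0],[[0,0,0],0],[[0,0,0],0],[[0,0,0],0],[[0,0,0],0],[[0,0,0],0]]'
cat > m.py <<'E'
from h import *
def feats(r,names=('red','green','yellow')):
    img=r['color'];hsv=cv2.cvtColor(img,cv2.COLOR_BGR2HSV);out={}
    for c in names:
        n,l,s,ce=cv2.connectedComponentsWithStats(mask(img,c))
        for i in range(1,n):
            if s[i,4]<300: continue
            pts=cv2.findContours((l==i).astype(np.uint8),0,1)[0][0];H=np.zeros(img.shape[:2],np.uint8)
            cv2.fillConvexPoly(H,cv2.convexHull(pts),255)
            g=cv2.inRange(hsv,(0,0,20),(180,80,110))&H;w=cv2.inRange(hsv,(0,0,160),(180,70,255))&H
            g=cv2.morphologyEx(g,cv2.MORPH_OPEN,np.ones((3,3),np.uint8))
            gb=sorted(blobs(g,40),key=lambda x:-x[0]);wb=sorted(blobs(w,15),key=lambda x:-x[0])
            if gb and c not in out: out[c]=gb[0][1];
            if gb and wb: out[c+'_w']=min(wb,key=lambda x:np.linalg.norm(x[1]-out[c]))[1]
            if c=='green' and not gb or s[i,4]>2500: out['pump']=ce[i]
    k=blobs(cv2.inRange(hsv,(0,0,0),(180,255,60)),20)
    out['ticks']=[x[1] for x in k if x[0]<150]
    return out
E
python3 - <<'E'
from m import *
snap('w2')
f=[feats(load(n)) for n in('w1.npz','w2.npz')]
for g in f: print({k:np.round(v,1).tolist() for k,v in g.items()})
r=[load('w1.npz'),load('w2.npz')]
for k in f[0]:
    if k!='ticks' and k in f[1]:
        p,e=tri([ray(a,b[k]) for a,b in zip(r,f)]);print(k,np.round(p,4),np.round(e,4))
E
```

```text
t: 4.37
ee_pos: [0.6634, 0.0697, 0.282]
ee_rot: [0.0, 0.078, 0.997, 0.0]
wrist_force: [0.0, -0.4, -1.0]
grip_width: 0.0854
gripper_force: 0.0
{'red': [172.8, 226.5], 'red_w': [158.9, 231.8], 'pump': [378.7, 212.8], 'green': [265.1, 29.4], 'green_w': [265.7, 235.1], 'yellow': [382.5, 228.4], 'yellow_w': [370.2, 237.9], 'ticks': [[224.6, 3.6], [320.7, 3.9], [334.7, 4.4], [174.7, 161.3], [278.1, 162.5], [382.0, 163.0], [277.1, 182.9], [369.2, 185.1]]}
{'red': [164.6, 141.7], 'pump': [386.8, 128.9], 'green': [277.7, 142.2], 'green_w': [266.6, 151.4], 'yellow': [390.4, 142.5], 'yellow_w': [376.4, 156.1], 'ticks': [[277.6, 0.6], [166.2, 72.4], [278.0, 73.0], [389.3, 73.4], [183.2, 99.2], [364.4, 105.1]]}
red [ 0.5998 -0.0231  0.1323] [0.0001 0.0001]
pump [0.621  0.176  0.1173] [0.0004 0.0004]
green [0.5713 0.089  0.679 ] [0.0044 0.0044]
green_w [0.6223 0.0636 0.1311] [0.0008 0.0008]
yellow [0.6319 0.1742 0.1319] [0. 0.]
yellow_w [0.6435 0.1637 0.1233] [0.0002 0.0002]
```

View pics/w2.png

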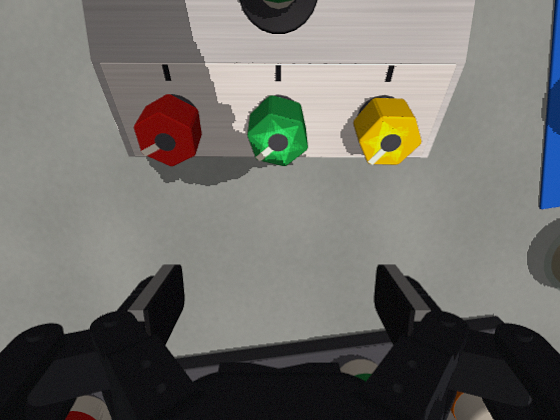

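```bash
cat > g.py <<'E'
from m import *
a=np.radians(29)
ys=np.array([-.1606,-.987,0]);xs=np.array([-.987,.1606,0]);z=np.array([0,0,1.]);n=np.cos(a)*z-np.sin(a)*xs;up=np.cross(ys,n)
E
python3 - <<'E'
from g import *
r=[load('w1.npz'),load('w2.npz')];rt=load('top0.npz');rs=load('scene0.npz')
print('up',up.round(3),'n',n.round(3))
T={}
for k,(p1,p2) in dict(red=((172.8,226.5),(164.6,141.7)),green=((278,228),(277.7,142.2)),yellow=((382.5,228.4),(390.4,142.5)),tr=((174.7,161.3),(166.2,72.4)),tg=((278.1,162.5),(278,73)),ty=((382,163),(389.3,73.4))).items():
    T[k],e=tri([ray(r[0],p1),ray(r[1],p2)]);print(k,T[k].round(4),np.round(e,4))
for k,p in dict(red=((158.9,231.8)),green=(265.7,235.1),yellow=(370.2,237.9)).items():
    o,d=ray(r[0],p);c=T[k];w=o+d*((c-o)@n)/(d@n)-c
    ang=np.arctan2(-w@ys,w@up) # cw from up seen outside?
    print(k,'pointer from up',round(np.degrees(ang),1),'len',np.linalg.norm(w).round(4),'w.ys',(w@ys).round(4),'w.up',(w@up).round(4),'tick dn',((T[k]-T['t'+k[0]])@n).round(4),((T[k]-T['t'+k[0]])@ys).round(4),'grip',(c-.015*n).round(4))
h=cv2.inRange(cv2.cvtColor(r[0]['color'],cv2.COLOR_BGR2HSV),(50,100,60),(85,255,255));h=cv2.morphologyEx(h,cv2.MORPH_OPEN,np.ones((45,45),np.uint8))
b=max(blobs(h))[1];print('pump px',b)
o,d=ray(r[0],b);print(' on z=.183',(o+d*(.183-o[2])/d[2]).round(4))
ht=cv2.morphologyEx(mask(rt['color'],'green'),cv2.MORPH_OPEN,np.ones((11,11),np.uint8));hs=cv2.morphologyEx(mask(rs['color'],'green'),cv2.MORPH_OPEN,np.ones((9,9),np.uint8))
for q,R_ in((ht,rt),(hs,rs)):
    for A,c in blobs(q):
        if abs(c-[260,200]).max()<100: p,e=tri([(o,d),ray(R_,c)]);print(A,c.round(1),p.round(4),np.round(e,4))
E
```

```text
up [-0.863  0.14   0.485] n [ 0.479 -0.078  0.875]
red [ 0.5998 -0.0231  0.1322] [0.0001 0.0001]
green [0.6158 0.0757 0.1339] [0.0001 0.0001]
yellow [0.6319 0.1742 0.132 ] [0. 0.]
tr [ 0.5415 -0.0134  0.1116] [0.0001 0.0001]
tg [0.5576 0.0849 0.1119] [0.0002 0.0002]
ty [0.5735 0.184  0.1098] [0. 0.]
red pointer from up -117.7 len 0.0171 w.ys 0.0151 w.up -0.0079 tick dn 0.0467 0.0002 grip [ 0.5927 -0.022   0.1191]
green pointer from up -132.0 len 0.0158 w.ys 0.0118 w.up -0.0106 tick dn 0.0478 -0.0002 grip [0.6086 0.0769 0.1208]
yellow pointer from up -148.5 len 0.0168 w.ys 0.0088 w.up -0.0143 tick dn 0.0481 0.0003 grip [0.6247 0.1754 0.1189]
pump px [279.02942841  83.47000566]
 on z=.183 [0.4935 0.0954 0.183 ]
143 [249.5 217.5] [0.4934 0.0948 0.1785] [0.0007 0.0007]
207 [321. 192.] [0.4929 0.0952 0.1784] [0.0003 0.0003]
```

The checks hold: knob spacing is 199.9 mm, the caps sit 47–48 mm above the hatch, and the ticks are in line. Turn remaining is red 118°, green 132° and yellow 148°. The flats lie at +2°, −12° and −28° (mod 60). Moving over red.

```bash
python3 -m inch '[[[1.1,-2,1.5],0],[[1.1,-2,1.5],0],[[1.1,-2,1.5],0],[[1.1,-2,1.5],0],[[1.1,-2,1.5],0],[[0,-0.16,0.5],0.04],[[0,0,0.5],0],[[0,0,0.5],0],[[0,0,0],0],[[0,0,0],0]]' 1
cat > d.py <<'E'
import sys
from g import *
from bench import observe
G=dict(red=[.5927,-.022,.1191],green=[.6086,.0769,.1208],yellow=[.6247,.1754,.1189],pump=[.4933,.0952,.1785])
s=observe();Q=quat(s['ee_rot']).as_matrix();t=np.array(G[sys.argv[1]])-[0,0,.018]
print('shift cm',(Q.T@(t-s['ee_pos'])*100).round(2),'psi',round(float(np.arctan2(np.cross(Q[:,1],-ys)[2],Q[:,1]@-ys)),3),'q',s['q'].round(2),'F',s['wrist_force'].round(1),'M',s['ft_torque'].round(2))
E
python3 d.py red
```

```text
t: 5.25
ee_pos: [0.5942, -0.0216, 0.1914]
ee_rot: [0.0, 0.098, 0.995, 0.0]
wrist_force: [0.3, 0.4, -0.6]
grip_width: 0.0855
gripper_force: 0.0
shift cm [ 0.14 -0.07  9.03] psi 0.034 q [-0.04  0.26  0.04  1.35  0.    0.16] F [ 0.3  0.4 -0.6] M [ 0.02 -0.04  0.05]
```

```bash
python3 -m inch '[[[0.14,-0.07,2],0],[[0,0,2],0],[[0,0,2],0],[[0,0,1.5],0],[[0,0,1],0],[[0,0,0.5],0],[[0,0,0],0],[[0,0,0],0],[[0,0,0],0],[[0,0,0],0]]' 1
python3 d.py red
python3 -m inch '[[[0,0,0],0],[[0,0,0],0],[[0,0,0],0],[[0,0,0],0],[[0,0,0],0],[[0,0,0],0],[[0,0,0],0],[[0,0,0],0],[[0,0,0],0],[[0,0,0],0]]' -1
python3 d.py red
```

```text
t: 6.08
ee_pos: [0.593, -0.0226, 0.1025]
ee_rot: [0.001, 0.098, 0.995, 0.0]
wrist_force: [-0.6, -0.1, -0.1]
grip_width: 0.0852
gripper_force: 0.0
shift cm [0.05 0.06 0.14] psi 0.035 q [-0.04  0.28 -0.13  1.16  0.    0.16] F [-0.6 -0.1 -0.1] M [ 0.04  0.01 -0.02]
t: 6.92
ee_pos: [0.5928, -0.0216, 0.1022]
ee_rot: [0.001, 0.098, 0.995, 0.001]
wrist_force: [-0.4, 5.3, 5.1]
grip_width: 0.0493
gripper_force: 62.7
shift cm [ 0.   -0.05  0.11] psi 0.034 q [-0.04  0.28 -0.13  1.16  0.    0.16] F [-0.4  5.3  5.1] M [0.67 0.12 0.18]
```

Gripped: 49.3 mm across the flats, small force. Turning.

```bash
python3 -m inch '[[[0,0,0],0.08],[[0,0,0],0.08],[[0,0,0],0.08],[[0,0,0],0.08],[[0,0,0],0.08],[[0,0,0],0.08],[[0,0,0],0.08],[[0,0,0],0],[[0,0,0],0],[[0,0,0],0]]'
python3 d.py red; python3 -c "
from h import *;snap('w3')"
```

```text
t: 7.75
ee_pos: [0.593, -0.0244, 0.1044]
ee_rot: [0.003, 0.366, 0.93, -0.003]
wrist_force: [0.9, 2.2, 18.4]
grip_width: 0.0492
gripper_force: 164.9
shift cm [0.19 0.15 0.33] psi 0.589 q [-0.04  0.28 -0.13  1.16 -0.01  0.71] F [ 0.9  2.2 18.4] M [-3.89  3.15  2.56]
```

View pics/w3.png

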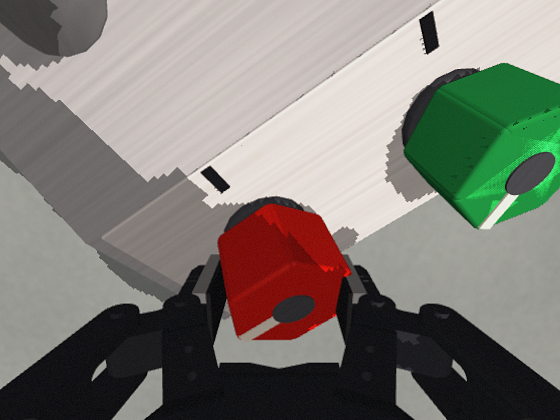

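The knob followed the grip: the pointer runs parallel to the pads, with the cap at (293,309). Opening, swinging back and regripping.

```bash
python3 -m inch '[[[0,0,0],0],[[0,0,0],-0.124],[[0,0,0],-0.124],[[0,0,0],-0.124],[[0,0,0],-0.124],[[0,0,0],-0.124],[[0,0,0],-0.124],[[0,0,0],-0.124],[[0,0,0],-0.124],[[0,0,0],-0.124]]' 1
python3 d.py red;python3 - <<'E'
from g import *
r=snap('w4');f=feats(r,('red',));print(f.get('red'),f.get('red_w'))
if 'red_w' in f:
    c=np.array([.5998,-.0231,.1322]);print('proj',proj(r,c))
    o,d=ray(r,f['red']);e=o+d*((c-o)@n)/(d@n)
    o,d=ray(r,f['red_w']);w=o+d*((c-o)@n)/(d@n)-e;print('ptr',np.degrees(np.arctan2(-w@ys,w@up)),'cap',e)
E
python3 -m inch '[[[0,0,0],0],[[0,0,0],0],[[0,0,0],0],[[0,0,0],0],[[0,0,0],0],[[0,0,0],0],[[0,0,0],0],[[0,0,0],0.04],[[0,0,0],0.04],[[0,0,0],0.04]]' -1
python3 d.py red
```

```text
t: 8.63
ee_pos: [0.5921, -0.0228, 0.1012]
ee_rot: [-0.0, -0.181, 0.983, -0.0]
wrist_force: [-0.1, -0.0, -0.6]
grip_width: 0.0855
gripper_force: 0.0
shift cm [-0.08  0.06  0.01] psi -0.526 q [-0.04  0.28 -0.13  1.16 -0.   -0.4 ] F [-0.1 -0.  -0.6] M [-0.02 -0.03 -0.01]
[272.55721393 320.46890547] [249.53333333 310.66666667]
proj [272.73809445 321.04907331]
ptr -96.77595614343936 cap [ 0.59946237 -0.02330056  0.13236687]
t: 9.52
ee_pos: [0.5927, -0.0218, 0.1032]
ee_rot: [0.001, -0.118, 0.993, 0.001]
wrist_force: [-3.9, 4.7, 23.3]
grip_width: 0.0526
gripper_force: 57.0
shift cm [ 0.   -0.02  0.21] psi -0.397 q [-0.04  0.28 -0.13  1.16  0.   -0.27] F [-3.9  4.7 23.3] M [0.85 1.37 0.13]
```

```bash
python3 -m inch '[[[0,0,0],0.12],[[0,0,0],0.12],[[0,0,0],0.12],[[0,0,0],0.12],[[0,0,0],0.12],[[0,0,0],0.12],[[0,0,0],0.12],[[0,0,0],0.12],[[0,0,0],0.06],[[0,0,0],0]]'
python3 d.py red
cat > p.py <<'E'
import sys
from g import *
C=dict(red=[.5998,-.0231,.1322],green=[.6158,.0757,.1339],yellow=[.6319,.1742,.132]);k=sys.argv[1]
r=snap(sys.argv[2]);hsv=cv2.cvtColor(r['color'],cv2.COLOR_BGR2HSV);c=np.array(C[k]);H=np.zeros(hsv.shape[:2],np.uint8)
cir=np.array([proj(r,c+.0225*(np.cos(t)*ys+np.sin(t)*up)) for t in np.arange(0,6.28,.2)]);cv2.fillConvexPoly(H,cir.astype(int),255)
w=cv2.inRange(hsv,(0,0,90),(180,110,255))&H
b=sorted(blobs(w,12),key=lambda x:-x[0])[:3]
for A,px in b:
    o,d=ray(r,px);v=o+d*((c-o)@n)/(d@n)-c;print('ptr',A,px.round(0),np.degrees(np.arctan2(-v@ys,v@up)).round(1),'r',np.linalg.norm(v).round(4))
E
python3 p.py red w5
```

```text
t: 10.35
ee_pos: [0.5914, -0.0242, 0.1024]
ee_rot: [0.001, 0.379, 0.926, -0.005]
wrist_force: [2.5, 4.9, 10.8]
grip_width: 0.0493
gripper_force: 173.5
shift cm [0.06 0.25 0.12] psi 0.615 q [-0.04  0.28 -0.13  1.16 -0.01  0.74] F [ 2.5  4.9 10.8] M [-4.65  3.9   3.29]
ptr 391 [262. 313.] -29.6 r 0.0159
```

The pointer is at −29.6°, so one more short stroke for red.

```bash
python3 -m inch '[[[0,0,0],0],[[0,0,0],-0.124],[[0,0,0],-0.124],[[0,0,0],-0.124],[[0,0,0],-0.124],[[0,0,0],-0.124],[[0,0,0],-0.124],[[0,0,0],-0.124],[[0,0,0],-0.124],[[0,0,0],-0.124]]' 1
python3 -m inch '[[[0,0,0],-0.05],[[0,0,0],0],[[0,0,0],0],[[0,0,0],0],[[0,0,0],0],[[0,0,0],0],[[0,0,0],0],[[0,0,0],0.08],[[0,0,0],0.1],[[0,0,0],0.1]]' -1
python3 -m inch '[[[0,0,0],0.1],[[0,0,0],0.1],[[0,0,0],0.1],[[0,0,0],0.05],[[0,0,0],0.03],[[0,0,0],0.02],[[0,0,0],0.02],[[0,0,0],0],[[0,0,0],0],[[0,0,0],0]]'
python3 d.py red;python3 p.py red w6
```

```text
t: 11.23
ee_pos: [0.5922, -0.0227, 0.1012]
ee_rot: [-0.0, -0.169, 0.986, 0.0]
wrist_force: [-0.5, 0.3, 0.6]
grip_width: 0.0853
gripper_force: 0.0
t: 12.07
ee_pos: [0.5935, -0.022, 0.1041]
ee_rot: [0.002, -0.049, 0.999, 0.0]
wrist_force: [-3.6, 5.9, 6.1]
grip_width: 0.0508
gripper_force: 60.5
t: 12.9
ee_pos: [0.5894, -0.0214, 0.102]
ee_rot: [-0.002, 0.155, 0.988, 0.0]
wrist_force: [-11.2, 4.2, 11.7]
grip_width: 0.0491
gripper_force: 138.3
shift cm [-0.34  0.04  0.09] psi 0.151 q [-0.04  0.28 -0.13  1.16  0.    0.28] F [-11.2   4.2  11.7] M [0.39 2.76 2.26]
ptr 339 [279. 307.] -0.0 r 0.0161
```

```bash
python3 -m inch '[[[0,0,0],0],[[0,0,0],0],[[0,0,0],0],[[0,0,0],0],[[0,0,-1.5],0],[[0,0,-2],0],[[0,0,-2],-0.1],[[0,0,-1.5],-0.1],[[0,0,0],-0.12],[[0,0,0],-0.12]]' 1
python3 p.py red w7; python3 d.py yellow
```

```text
t: 13.78
ee_pos: [0.5933, -0.023, 0.1728]
ee_rot: [0.001, -0.065, 0.998, -0.0]
wrist_force: [0.1, 0.6, 0.5]
grip_width: 0.0853
gripper_force: 0.0
ptr 183 [285. 232.] -0.6 r 0.0161
shift cm [-5.8  19.23  7.12] psi -0.296 q [-0.04  0.26 -0.01  1.3  -0.   -0.17] F [ 0.7  0.4 -1. ] M [-0.01  0.03  0.02]
```

Red is home at −0.6°. Now yellow.

```bash
python3 -m inch '[[[-0.97,3.2,0],0],[[-0.97,3.2,0],0],[[-0.97,3.2,0],0],[[-0.97,3.2,0],0],[[-0.97,3.2,0],0],[[-0.97,3.2,0],0],[[0,0,0],-0.12],[[0,0,0],-0.12],[[0,0,0],-0.02],[[0,0,0],0]]' 1
python3 d.py yellow; python3 p.py yellow w8
```

```text
t: 14.67
ee_pos: [0.6261, 0.1751, 0.171]
ee_rot: [-0.0, -0.189, 0.982, -0.0]
wrist_force: [-0.5, 0.2, 0.2]
grip_width: 0.0853
gripper_force: 0.0
shift cm [0.12 0.08 7.01] psi -0.542 q [ 0.27  0.37  0.14  1.34 -0.   -0.11] F [-0.5  0.2  0.2] M [-0.   -0.01 -0.01]
ptr 137 [254. 252.] -148.5 r 0.0156
```

```bash
python3 -m inch '[[[0.12,0.08,1.5],0],[[0,0,1.5],0],[[0,0,1.5],0],[[0,0,1.5],0],[[0,0,0.9],0],[[0,0,0],0],[[0,0,0],0],[[0,0,0],0],[[0,0,0],0],[[0,0,0],0]]' 1
python3 -m inch '[[[0,0,0],0],[[0,0,0],0],[[0,0,0],0],[[0,0,0],0],[[0,0,0],0],[[0,0,0],0],[[0,0,0],0.05],[[0,0,0],0.1],[[0,0,0],0.1],[[0,0,0],0.1]]' -1
python3 d.py yellow
python3 -m inch '[[[0,0,0],0.1],[[0,0,0],0.1],[[0,0,0],0.1],[[0,0,0],0.1],[[0,0,0],0.1],[[0,0,0],0.1],[[0,0,0],0.1],[[0,0,0],0.1],[[0,0,0],0],[[0,0,0],0]]'
python3 d.py yellow;python3 p.py yellow w9
```

```text
t: 15.55
ee_pos: [0.6252, 0.1755, 0.1034]
ee_rot: [0.001, -0.191, 0.982, 0.0]
wrist_force: [0.4, 1.0, -0.2]
grip_width: 0.0854
gripper_force: 0.0
t: 16.38
ee_pos: [0.626, 0.1754, 0.1049]
ee_rot: [0.002, -0.015, 1.0, 0.0]
wrist_force: [-0.4, -3.6, 11.7]
grip_width: 0.05
gripper_force: 58.3
shift cm [0.13 0.   0.4 ] psi -0.192 q [ 0.27  0.38  0.02  1.2  -0.    0.24] F [-0.4 -3.6 11.7] M [-1.18  0.43  0.43]
t: 17.22
ee_pos: [0.6253, 0.1732, 0.1051]
ee_rot: [0.003, 0.371, 0.929, -0.003]
wrist_force: [2.0, -2.7, 17.2]
grip_width: 0.0494
gripper_force: 169.9
shift cm [0.2  0.12 0.42] psi 0.599 q [ 0.27  0.38  0.02  1.2  -0.01  1.03] F [ 2.  -2.7 17.2] M [-4.45  2.62  2.28]
ptr 289 [262. 326.] -90.8 r 0.0156
```

Yellow is at −91°. Repeating the strokes: −0.52 → +0.6, then −0.52 → stop.

```bash
python3 -m inch '[[[0,0,0],0],[[0,0,0],-0.124],[[0,0,0],-0.124],[[0,0,0],-0.124],[[0,0,0],-0.124],[[0,0,0],-0.124],[[0,0,0],-0.124],[[0,0,0],-0.124],[[0,0,0],-0.124],[[0,0,0],-0.124]]' 1
python3 -m inch '[[[0,0,0],-0.05],[[0,0,0],0],[[0,0,0],0],[[0,0,0],0],[[0,0,0],0],[[0,0,0],0],[[0,0,0],0],[[0,0,0],0.1],[[0,0,0],0.1],[[0,0,0],0.1]]' -1
python3 -m inch '[[[0,0,0],0.1],[[0,0,0],0.1],[[0,0,0],0.1],[[0,0,0],0.1],[[0,0,0],0.1],[[0,0,0],0.1],[[0,0,0],0.1],[[0,0,0],0.12],[[0,0,0],0.05],[[0,0,0],0]]'
python3 d.py yellow;python3 p.py yellow w10
```

```text
t: 18.1
ee_pos: [0.6245, 0.1755, 0.1022]
ee_rot: [-0.0, -0.178, 0.984, 0.0]
wrist_force: [-0.3, -0.7, 0.2]
grip_width: 0.0855
gripper_force: 0.0
t: 18.93
ee_pos: [0.6257, 0.1754, 0.105]
ee_rot: [0.002, -0.047, 0.999, -0.0]
wrist_force: [-1.3, 0.2, 6.2]
grip_width: 0.0511
gripper_force: 59.4
t: 19.77
ee_pos: [0.6242, 0.1729, 0.1042]
ee_rot: [0.002, 0.373, 0.928, -0.004]
wrist_force: [2.4, -0.1, 16.7]
grip_width: 0.0495
gripper_force: 161.6
shift cm [0.14 0.22 0.33] psi 0.604 q [ 0.27  0.38  0.01  1.2  -0.01  1.04] F [ 2.4 -0.1 16.7] M [-5.64  3.72  3.32]
ptr 363 [261. 308.] -29.7 r 0.016
```

```bash
python3 -m inch '[[[0,0,0],0],[[0,0,0],-0.124],[[0,0,0],-0.124],[[0,0,0],-0.124],[[0,0,0],-0.124],[[0,0,0],-0.124],[[0,0,0],-0.124],[[0,0,0],-0.124],[[0,0,0],-0.124],[[0,0,0],-0.124]]' 1
python3 -m inch '[[[0,0,0],-0.05],[[0,0,0],0],[[0,0,0],0],[[0,0,0],0],[[0,0,0],0],[[0,0,0],0],[[0,0,0],0],[[0,0,0],0.08],[[0,0,0],0.1],[[0,0,0],0.1]]' -1
python3 -m inch '[[[0,0,0],0.1],[[0,0,0],0.1],[[0,0,0],0.1],[[0,0,0],0.05],[[0,0,0],0.03],[[0,0,0],0.02],[[0,0,0],0.02],[[0,0,0],0],[[0,0,0],0],[[0,0,0],0]]'
python3 d.py yellow;python3 p.py yellow w11
python3 -m inch '[[[0,0,0],0],[[0,0,0],0],[[0,0,0],0],[[0,0,0],0],[[0,0,-1.5],0],[[0,0,-2],0],[[0,0,-2],-0.1],[[0,0,-1.5],-0.1],[[0,0,0],-0.1],[[0,0,0],-0.06]]' 1
python3 p.py yellow w12; python3 d.py green
```

```text
t: 20.65
ee_pos: [0.6246, 0.1754, 0.1022]
ee_rot: [-0.0, -0.175, 0.985, 0.0]
wrist_force: [0.2, 0.4, -0.8]
grip_width: 0.0852
gripper_force: 0.0
t: 21.48
ee_pos: [0.6258, 0.1755, 0.1051]
ee_rot: [0.002, -0.055, 0.998, 0.0]
wrist_force: [-3.4, 0.6, 5.2]
grip_width: 0.0514
gripper_force: 59.3
t: 22.32
ee_pos: [0.623, 0.1757, 0.1034]
ee_rot: [-0.001, 0.147, 0.989, -0.0]
wrist_force: [-5.3, -5.5, 9.2]
grip_width: 0.0492
gripper_force: 125.3
shift cm [-0.17  0.02  0.25] psi 0.133 q [ 0.27  0.38  0.01  1.2  -0.    0.57] F [-5.3 -5.5  9.2] M [-0.22  1.45  4.98]
ptr 322 [279. 301.] 0.6 r 0.0159
t: 23.2
ee_pos: [0.6257, 0.1754, 0.1739]
ee_rot: [0.002, -0.03, 1.0, 0.0]
wrist_force: [-0.1, -0.0, -0.7]
grip_width: 0.0854
gripper_force: 0.0
ptr 179 [282. 230.] -0.2 r 0.0161
shift cm [ 2.29 -9.72  7.03] psi -0.223 q [ 0.27  0.37  0.14  1.34 -0.    0.21] F [-0.7  0.9 -1.7] M [-0.01  0.01 -0.08]
```

Yellow is home. Green's flats are at −12°, so ψ is already right.

```bash
python3 -m inch '[[[0.57,-2.43,0],0],[[0.57,-2.43,0],0],[[0.57,-2.43,0],0],[[0.57,-2.43,0],0],[[0,0,1.5],0],[[0,0,1.5],0],[[0,0,1.5],0],[[0,0,1.5],0],[[0,0,0.9],0],[[0,0,0],0]]' 1
python3 d.py green
python3 -m inch '[[[0,0,0],0],[[0,0,0],0],[[0,0,0],0],[[0,0,0],0],[[0,0,0],0],[[0,0,0],0],[[0,0,0],0],[[0,0,0],0.05],[[0,0,0],0.1],[[0,0,0],0.1]]' -1
python3 -m inch '[[[0,0,0],0.1],[[0,0,0],0.1],[[0,0,0],0.1],[[0,0,0],0.1],[[0,0,0],0.1],[[0,0,0],0.1],[[0,0,0],0],[[0,0,0],0],[[0,0,0],0],[[0,0,0],0]]'
python3 d.py green;python3 p.py green w13
```

```text
t: 24.08
ee_pos: [0.6062, 0.0767, 0.1009]
ee_rot: [-0.002, -0.028, 1.0, -0.0]
wrist_force: [0.5, -0.1, -0.9]
grip_width: 0.0853
gripper_force: 0.0
shift cm [-0.24  0.01 -0.19] psi -0.217 q [ 0.13  0.32 -0.08  1.17 -0.    0.07] F [ 0.5 -0.1 -0.9] M [-0.01  0.03 -0.03]
t: 24.92
ee_pos: [0.6084, 0.0766, 0.1055]
ee_rot: [0.002, 0.098, 0.995, -0.001]
wrist_force: [-1.7, 1.1, 17.1]
grip_width: 0.049
gripper_force: 59.4
t: 25.75
ee_pos: [0.6097, 0.0748, 0.1094]
ee_rot: [0.005, 0.384, 0.923, -0.002]
wrist_force: [-0.9, -3.3, 29.0]
grip_width: 0.0493
gripper_force: 144.2
shift cm [0.23 0.07 0.66] psi 0.627 q [ 0.13  0.31 -0.07  1.18 -0.01  0.91] F [-0.9 -3.3 29. ] M [-4.36  3.16  2.04]
ptr 407 [262. 322.] -90.4 r 0.0155
ptr 52 [315. 319.] 179.3 r 0.0213
```

```bash
python3 -m inch '[[[0,0,0],0],[[0,0,0],-0.124],[[0,0,0],-0.124],[[0,0,0],-0.124],[[0,0,0],-0.124],[[0,0,0],-0.124],[[0,0,0],-0.124],[[0,0,0],-0.124],[[0,0,0],-0.124],[[0,0,0],-0.124]]' 1
python3 -m inch '[[[0,0,0],-0.07],[[0,0,0],0],[[0,0,0],0],[[0,0,0],0],[[0,0,0],0],[[0,0,0],0],[[0,0,0],0],[[0,0,0],0.1],[[0,0,0],0.1],[[0,0,0],0.1]]' -1
python3 -m inch '[[[0,0,0],0.1],[[0,0,0],0.1],[[0,0,0],0.1],[[0,0,0],0.1],[[0,0,0],0.1],[[0,0,0],0.1],[[0,0,0],0.1],[[0,0,0],0.12],[[0,0,0],0.05],[[0,0,0],0]]'
python3 d.py green;python3 p.py green w14
```

```text
t: 26.63
ee_pos: [0.6077, 0.0772, 0.1037]
ee_rot: [0.0, -0.164, 0.986, 0.0]
wrist_force: [0.5, 0.3, 0.1]
grip_width: 0.0856
gripper_force: 0.0
t: 27.47
ee_pos: [0.6096, 0.0769, 0.1065]
ee_rot: [0.003, -0.043, 0.999, -0.0]
wrist_force: [0.1, -0.4, 11.6]
grip_width: 0.0504
gripper_force: 59.1
t: 28.3
ee_pos: [0.6091, 0.0749, 0.1068]
ee_rot: [0.004, 0.378, 0.926, -0.003]
wrist_force: [3.7, -2.7, 17.9]
grip_width: 0.0494
gripper_force: 164.7
shift cm [0.18 0.11 0.4 ] psi 0.615 q [ 0.13  0.31 -0.08  1.18 -0.01  0.9 ] F [ 3.7 -2.7 17.9] M [-4.31  2.37  2.15]
ptr 376 [260. 304.] -24.9 r 0.0163
ptr 58 [269. 337.] -118.9 r 0.0213
ptr 47 [316. 323.] 178.4 r 0.0211
```

```bash
python3 -m inch '[[[0,0,0],0],[[0,0,0],-0.124],[[0,0,0],-0.124],[[0,0,0],-0.124],[[0,0,0],-0.124],[[0,0,0],-0.124],[[0,0,0],-0.124],[[0,0,0],-0.124],[[0,0,0],-0.124],[[0,0,0],-0.124]]' 1
python3 -m inch '[[[0,0,0],-0.03],[[0,0,0],0],[[0,0,0],0],[[0,0,0],0],[[0,0,0],0],[[0,0,0],0],[[0,0,0],0],[[0,0,0],0.08],[[0,0,0],0.1],[[0,0,0],0.1]]' -1
python3 -m inch '[[[0,0,0],0.1],[[0,0,0],0.1],[[0,0,0],0.1],[[0,0,0],0.05],[[0,0,0],0.03],[[0,0,0],0.02],[[0,0,0],0.02],[[0,0,0],0],[[0,0,0],0],[[0,0,0],0]]'
python3 p.py green w15
python3 -m inch '[[[0,0,0],0],[[0,0,0],0],[[0,0,0],0],[[0,0,0],0],[[0,0,-2],0],[[0,0,-3],0],[[0,0,-3],0],[[0,0,-3],0],[[0,0,-2],-0.08],[[0,0,0],-0.06]]' 1
python3 d.py pump; for k in green red yellow; do python3 p.py $k w16$k;done
```

```text
t: 29.18
ee_pos: [0.6074, 0.0772, 0.1033]
ee_rot: [-0.0, -0.171, 0.985, 0.0]
wrist_force: [-0.7, -0.8, 0.5]
grip_width: 0.0853
gripper_force: 0.0
t: 30.02
ee_pos: [0.6091, 0.0766, 0.1065]
ee_rot: [0.003, -0.041, 0.999, -0.001]
wrist_force: [-1.9, -4.5, 16.0]
grip_width: 0.0506
gripper_force: 57.5
t: 30.85
ee_pos: [0.6052, 0.0773, 0.1038]
ee_rot: [-0.002, 0.161, 0.987, -0.001]
wrist_force: [-8.4, -2.4, 7.4]
grip_width: 0.0496
gripper_force: 136.7
ptr 293 [279. 306.] 0.7 r 0.0168
ptr 87 [266. 347.] -148.7 r 0.0205
ptr 75 [313. 341.] 150.3 r 0.0209
t: 31.73
ee_pos: [0.6095, 0.0771, 0.2389]
ee_rot: [0.004, 0.094, 0.996, 0.001]
wrist_force: [0.4, -0.8, -0.3]
grip_width: 0.0854
gripper_force: 0.0
shift cm [11.81 -0.42  7.75] psi 0.027 q [ 0.13  0.29  0.18  1.45 -0.    0.31] F [ 0.4 -0.8 -0.3] M [-0.02  0.02 -0.01]
ptr 116 [278. 200.] -1.0 r 0.0164
ptr 124 [148. 205.] -0.2 r 0.0162
ptr 133 [411. 200.] 0.2 r 0.0157
```

All three knobs are home: −1.0°, −0.2° and 0.2°. Now the pump: shut the fingers and move over it.

```bash
python3 -m inch '[[[2.95,-0.1,0],0],[[2.95,-0.1,0],0],[[2.95,-0.1,0],0],[[2.95,-0.1,0],0],[[0,0,0],0],[[0,0,0],0],[[0,0,0],0],[[0,0,0],0],[[0,0,0],0],[[0,0,0],0]]' -1
python3 d.py pump
python3 -m inch '[[[0,0,1.5],0],[[0,0,1.5],0],[[0,0,1],0],[[0,0,0.6],0],[[0,0,0.6],0],[[0,0,0.6],0],[[0,0,0.6],0],[[0,0,0.5],0],[[0,0,0.4],0],[[0,0,0],0]]'
python3 d.py pump
```

```text
t: 32.72
ee_pos: [0.4915, 0.0954, 0.2328]
ee_rot: [-0.0, 0.096, 0.995, -0.0]
wrist_force: [0.6, 0.9, -0.1]
grip_width: -0.0001
gripper_force: 0.0
shift cm [-0.18  0.02  7.23] psi 0.03 q [ 0.19  0.08 -0.09  1.4  -0.    0.38] F [ 0.6  0.9 -0.1] M [ 0.02 -0.02  0.05]
t: 33.55
ee_pos: [0.4908, 0.0954, 0.1611]
ee_rot: [0.0, 0.095, 0.995, 0.0]
wrist_force: [-4.8, -2.3, 10.6]
grip_width: 0.0001
gripper_force: 5.1
shift cm [-0.25  0.03  0.06] psi 0.03 q [ 0.19  0.09 -0.24  1.25 -0.    0.38] F [-4.8 -2.3 10.6] M [-0.3   0.99 -0.01]
```

At 10.6 N it is nearly at the stop. Pressing a few mm more.

```bash
python3 -m inch '[[[0,0,0.2],0],[[0,0,0.2],0],[[0,0,0.2],0],[[0,0,0.2],0],[[0,0,0],0],[[0,0,0],0],[[0,0,0],0],[[0,0,0],0],[[0,0,0],0],[[0,0,0],0]]'
python3 d.py pump
```

```text
t: 34.38
ee_pos: [0.491, 0.0954, 0.1578]
ee_rot: [0.003, 0.095, 0.995, 0.001]
wrist_force: [-14.1, -3.6, 34.5]
grip_width: -0.0
gripper_force: 17.3
shift cm [-0.23  0.02 -0.27] psi 0.03 q [ 0.19  0.09 -0.25  1.23 -0.    0.38] F [-14.1  -3.6  34.5] M [-0.68  3.05  0.04]
```

The force rose to 34 N at z = 0.158, which is the stop. Retract and check.

```bash
python3 -m inch '[[[0,0,-1],0],[[0,0,-2],0],[[0,0,-2],0],[[0,0,-3],0],[[0,0,-3],0],[[0,0,-3],0],[[-3,0,0],0],[[-3,0,0],0],[[0,0,0],0],[[0,0,0],0]]'
for k in green red yellow; do python3 p.py $k w17$k;done; python3 d.py pump
python3 - <<'E'
from h import *
from bench import cams
a=cams.read_camera('scene')['color'];b=cams.read_camera('top')['color']
cv2.imwrite('pics/end.png',np.hstack([cv2.resize(a[130:290,240:520],None,fx=1.4,fy=1.4),cv2.resize(b[100:300,190:470],None,fx=1.4,fy=1.4)[:224]]))
E
```

```text
t: 35.22
ee_pos: [0.5508, 0.0839, 0.2913]
ee_rot: [-0.001, 0.096, 0.995, -0.0]
wrist_force: [-1.4, -0.5, 0.2]
grip_width: -0.0002
gripper_force: 0.0
ptr 70 [283. 246.] -2.0 r 0.0158
ptr 71 [182. 250.] -0.9 r 0.0156
ptr 73 [385. 244.] -0.5 r 0.0157
shift cm [ 5.68  0.02 13.19] psi 0.029 q [0.15 0.19 0.18 1.55 0.   0.34] F [-0.9 -0.8 -0. ] M [ 0.01  0.02 -0.02]
```

View pics/w17green.png

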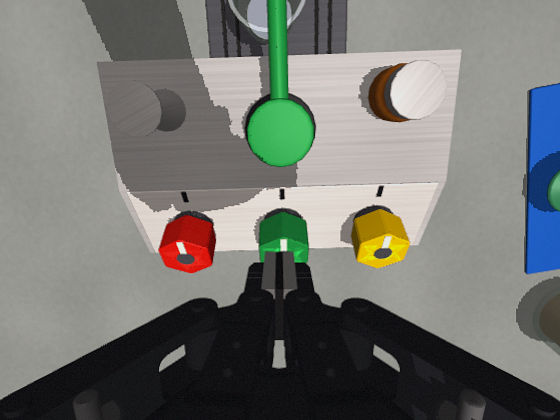

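View pics/end.png

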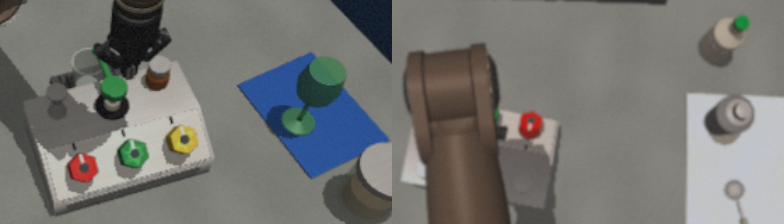

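All three pointers face their ticks, the pump head (281,130) is up, and the bystanders stand where they were.

```bash
python3 -c "
from bench import bot
print(bot.job_done())"
```

```text
the job is handed in; nothing more can be done
None
```

I tightened red, then yellow, then green to their end stops (pointers within about 2° of the ticks), pressed the pump to its stop and let it spring back up, left the glasses, shaker, measure and jar standing, and handed the job in at about 35 s of the 72 s; the hand-in returned no verdict.

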